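# Slide the flanged pump barrel under the keeper plate

## Robot

A 6-joint arm with a two-finger parallel gripper is mounted at the origin on the work surface. World frame = base frame: x ahead of the robot, y to its left, z up, the work surface at z = 0. Lengths are in m, angles in degrees, forces in N, time in s.
With the tool pointing down it reaches from about 0.35 to 0.875 m from the base axis. Payload 15.5 kg.
Tool frame: the origin (TCP) lies at the very end of the fingers, on their centre line; the grasp point (between the pads) lies behind it (robot.grasp_offset is the z of the grasp point in the tool frame, in m); z points along the fingers, y is the line along which they close (so a half turn about z gives the same grasp; the last joint's range is limited). The gripper opens to 85 mm and grips with 20 to 120 N. Pads are 22 mm wide; open, the fingers measure 114 mm over their backs; the gripper's body (76 mm by 85 mm) begins 54 mm behind the grasp point. The pads swing forward as they close: fully open they stand 13 mm farther back than shut.
Start: joints at [62.023, 28.281, 77.091, -0, 74.628, -5.472], TCP at [0.239, 0.577, 0.231] pointing down, gripper open.
Joint ranges: [-166.48, 166.48], [-47.26, 123.95], [12.59, 153.08], [-70.14, 250.14], [6.76, 159.57], [-176.63, 176.63]. Speed limits (degrees/s): [108.29, 108.29, 147.25, 172.46, 172.46, 172.46].

## Interface

Orientations are given as a 3x3 rotation matrix whose columns are the frame's x, y, z axes.
In Python, from bench import robot gives the robot as it stands.
- The arm moves only by the tool arm_command, never from a script. Its argument "steps" is a list of rows, each an object of numbers: "rx", "ry", "rz": the turn, a rotation vector about the tool's x, y, z in degrees; "tx", "ty", "tz": the shift along the tool's x, y, z in mm; "gripper": the finger opening in mm, from 0 to 85.4. A call has 1 to 10 rows; each row shifts and turns the commanded pose from where the row before left it, along the tool's axes as they then stand; what a row does not reach is not made up. A row lasts 1/10 s, in which the tool goes at most 50 mm and 8.59 degrees, less where a joint would pass 70% of its speed; a pose out of reach is approached as far as the arm can. A call with a gripper value outside its range is refused whole. The fingers move at their own pace and stop on an object; "grip_force" is the grip in N (left out, the last holds). Time passes only in rows, so rows that do not move let the fingers close. It gives the time, the measured TCP pose, the force, the opening and the grip force at its end, in the units of the state.
- robot.read_state(): the state, without advancing time (a new reading comes with each control period).
- robot.get_image(name): name is "side" or "top"; returns the picture (420x560x3 uint8, red, green, blue); there is no depth.
- robot.camera_info(name): a dict with "camera_matrix" (3x3 intrinsics, pixels), "dist" ([k1, k2, p1, p2, k3] as OpenCV has them; the pictures are not rectified), "world_to_cam" (4x4, takes a point from world to camera coordinates). Camera axes: x right, y up, looking along -z (the intrinsics and any distortion apply to the point x, -y, -z); pixel columns grow to the right and rows downward; lengths in m; the calibration is good to about 2 mm. A picture is of the moment at which its call begins. camera_info takes no time and is no camera call.
- robot.job_done(): hands the job in; it is judged then, once.
Trained networks look in the newest picture that a camera, given by its name, has taken for a name from the list of things; names that differ only in an ending like _2 or _b are one class to them, and where a whole thing is asked for, a point or a joint stands for the part that bears it (a point fixed in the world has none). Each returns a list of dicts, best first, with "p" (0 to 1); they miss things now and then, are a little off and sometimes report something else, mostly with a low value. They report only what shows in the picture. A call takes as long as a camera call. They do not tell look-alikes from the thing itself.
- robot.cut_out(camera, target): "pixels" (420x560 bool, what is visible of it) and "rect" ([left, top, right, bottom] in pixels, round what is visible of it).
- robot.mark_of(camera, target): "position" ([column, row] in pixels: a listed point, or the origin of a listed thing).
The state is a dict: "time_s": time; "q": joint angles; "qd": joint speeds; "joint_efforts": joint torques, N m; "tcp_pos": TCP position; "tcp_rot": TCP orientation; "wrist_force": force on the tool from outside, world axes, zero at the start; "torque": the same for the moment, N m; "width": finger opening in m; "grip_force": force on a finger pad.
Only numpy, scipy, OpenCV 4.12 (cv2) and the standard library are available. Lean on these libraries where they do the work, as an engineer would, in place of code of your own. Each camera call takes 0.05 s, during which the arm holds its last target. There are 200 camera calls.

## Task

Take the slim barrel that has a wide round flange at its foot and slide it upright into the open slot of the keeper plate, fully home to the closed end of the slot, so that it stands on the table with its flange under the plate. Let go of it there, and leave the stout flanged barrel and the plain tube without a flange standing where they are.

Things in the scene. Friction and masses are not known exactly. Their poses are not given: they have to be found in the camera images.
- barrel_mid (a point): slim aluminium barrel with black bore on top: upright cylinder 36 mm in diameter, 100 mm tall, with a round flange 76 mm in diameter and 6 mm thick at its very foot; stands loose on the table, 0.2 to 0.45 kg. Point: on its axis half-way up, 50 mm above its underside; z up. Grip across the body here or up to 20 mm higher, any way round.
- keeper_seat (a point): fixed dark steel plate 120 mm wide on white rails, underside 16, top 22 mm above the table, with a slot 54 mm wide, mouth 74; flange channel below 94 wide. Point: at table height, where the barrel's axis stands when home. x runs along the slot, mouth to closed end; plate's front edge at x = -45 mm; the end stops the barrel at x = +4. A block 30 mm tall stands at x = 66 to 104. z up.
- stout: a bystander that does not fit the slot: a stout aluminium barrel 64 mm in diameter and 100 mm tall with a 90 mm flange 6 mm thick at its foot, standing loose. Origin at the centre of its underside, z up.
- tube: a bystander: a plain aluminium tube 36 mm in diameter and 100 mm tall with no flange, standing loose. Origin at the centre of its underside, z up.
There are look-alikes about, which are no part of the job. What is shaped like the part that bears barrel_mid but green or purple is not meant.

How it is judged (in metres and radians):
At the end, for the whole second after the job is handed in: The slim flanged barrel stands upright (within 0.1 rad) on the table, its flange under the keeper plate, its axis within 13 mm of keeper_seat along and across the slot and its middle 45 to 55 mm above the table; the stout barrel and the plain tube are within 30 mm of where they started (x of barrel_mid in the frame of keeper_seat between -0.013 and 0.013 m and y of barrel_mid in the frame of keeper_seat between -0.013 and 0.013 m and height (world z) of barrel_mid between 0.045 and 0.055 m and angle between barrel_mid's own z axis and vertical below 0.1 rad and distance of each of stout, tube from where it was at the start of the episode below 0.03 m); the robot touches nothing.
It fails at once if the stout barrel or the plain tube is knocked over (angle between any of stout, tube's own z axis and vertical above 0.7 rad).
It also fails if it takes over 42 s, if anything falls off the work surface, if the arm or the gripper's body presses on something with over 40 N, if the wrist force passes 120 N, or if a joint passes its speed limit or range.

## Working session

There is one attempt and no reset: what is moved stays moved. The work goes in short steps, Python scripts to look and compute and a tool call to move; the robot and the scene stay as the last step left them, time stands still between calls to the robot, and variables do not carry over. Pictures are saved under pics/ and viewed, at most 10 in all, crops included, and the job is handed in when it is done.

Besides the shell and the picture viewer there is one more tool, called after ">>>" as name([rows], argument=value, ...), one row to a line, values as JSON. arm_command: Moves the arm, as the interface text tells. Its arguments: {"type":"object","properties":{"steps":{"type":"array"},"grip_force":{"type":"number"}},"required":["steps"]}

```bash
mkdir -p pics
cat > h.py <<'E'
import numpy as np, cv2
from bench import robot
def ray(cam,px):
    c=robot.camera_info(cam); K=np.array(c["camera_matrix"]);d=np.array(c["dist"]);T=np.array(c["world_to_cam"])
    u=cv2.undistortPoints(np.array([[px]],float),K,d)[0,0]
    v=np.array([u[0],-u[1],-1.]); R=T[:3,:3]
    return -R.T@T[:3,3], R.T@v
def at_z(cam,px,z):
    o,v=ray(cam,px); return o+v*(z-o[2])/v[2]
def proj(cam,P):
    c=robot.camera_info(cam); T=np.array(c["world_to_cam"]); P=np.atleast_2d(P)
    q=(P@T[:3,:3].T+T[:3,3])*[1,-1,-1]
    return cv2.projectPoints(q,np.zeros(3),np.zeros(3),np.array(c["camera_matrix"]),np.array(c["dist"]))[0][:,0]
E
python3 - <<'E'
from h import *
for c in("top","side"):
    cv2.imwrite(f"pics/{c}0.png",robot.get_image(c)[:,:,::-1])
    for t in("barrel_mid","keeper_seat","stout","tube"):
        z=.05 if t=="barrel_mid" else 0
        for r in robot.mark_of(c,t)[:4]: print(c,t,round(r["p"],2),np.round(r["position"],1),np.round(at_z(c,r["position"],z),4))
    print(c,ray(c,[280,210])[0])
print(robot.grasp_offset, robot.read_state())
E
```

```text
top barrel_mid 0.86 [410.9 172.4] [ 0.6077 -0.3292  0.05  ]
top barrel_mid 0.69 [233.1 234.3] [0.4778 0.0306 0.05  ]
top barrel_mid 0.67 [335.5 165.5] [ 0.6206 -0.1748  0.05  ]
top keeper_seat 0.89 [167.2 175.4] [0.6094 0.177  0.    ]
top stout 0.7 [361.5 260.4] [ 0.4318 -0.2327  0.    ]
top tube 0.69 [293.4 254.1] [ 0.444  -0.0913  0.    ]
top [ 0.35494715 -0.03741973  0.99286658]
side barrel_mid 0.89 [255.4 200.4] [0.4886 0.0327 0.05  ]
side barrel_mid 0.81 [360.8 246.7] [ 0.6216 -0.159   0.05  ]
side barrel_mid 0.56 [412.7 326.3] [ 0.6131 -0.3336  0.05  ]
side stout 0.9 [288.7 330.2] [ 0.4426 -0.2354  0.    ]
side [ 0.28464895 -0.57642835  0.67529223]
-0.0187 {'time_s': 0.5, 'q': array([ 6.20233057e+01,  2.82812361e+01,  7.70936913e+01, -2.28783657e-04,
        7.46255046e+01, -5.47184497e+00]), 'qd': array([-0.01250918,  0.13610056, -0.09277021, -0.0071438 ,  0.03824255,
       -0.08282205]), 'joint_efforts': array([-7.24155398e-04, -8.81435323e+01, -3.84031427e+01, -2.17514848e-04,
        1.86017569e-03,  3.95468805e-05]), 'tcp_pos': array([0.23922191, 0.57739851, 0.23126339]), 'tcp_rot': array([[-9.23847546e-01,  3.82760646e-01, -1.36389796e-07],
       [ 3.82760646e-01,  9.23847546e-01, -8.46403326e-06],
       [-3.11369546e-06, -7.87168100e-06, -1.00000000e+00]]), 'wrist_force': array([-0.39085271,  0.59149792, -0.06363198]), 'torque': array([-0.02932237, -0.0282175 , -0.01065825]), 'grip_force': 0.0, 'width': 0.08545842588205058}
```

View pics/top0.png

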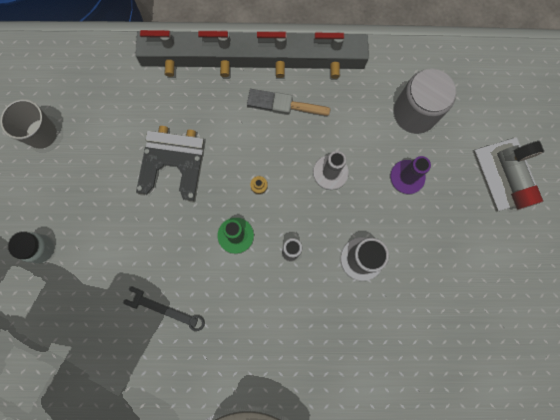

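View pics/side0.png

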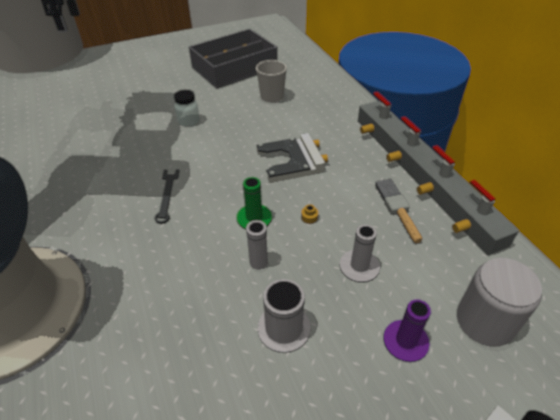

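The top picture shows the aluminium slim flanged barrel at about (335,165), with green at (233,232), purple at (412,172), the tube at (292,248) and the stout barrel at (365,258). The keeper is at (170,170), with its mouth facing down in the picture (-x). The side picture agrees: the target barrel is at (361,247) and the keeper at (290,157).

Run:
```python
from h import *
im=cv2.imread("pics/top0.png"); im2=cv2.imread("pics/side0.png")
a=cv2.resize(im[120:210,125:215],(540,540),interpolation=cv2.INTER_CUBIC)
cv2.imwrite("pics/keep.png",a)
b=cv2.resize(im[140:200,300:360],(390,390),interpolation=cv2.INTER_CUBIC)
c=cv2.resize(im2[220:285,330:395],(390,390),interpolation=cv2.INTER_CUBIC)
cv2.imwrite("pics/bar.png",np.hstack([b,c]))
for cam,near in(("top",(333,168)),("side",(361,250))):
    for r in robot.cut_out(cam,"barrel_mid"):
        L,T,R,B=r["rect"]
        if L<near[0]<R and T<near[1]<B: print(cam,r["p"],r["rect"],r["pixels"].sum())
    for r in robot.cut_out(cam,"keeper_seat"): print(cam,"k",r["p"],r["rect"])
```

```text
top 0.67 [314.1, 152.3, 350.8, 189.2] 1025
top k 0.8 [134.1, 124.2, 204.5, 206.0]
side 0.71 [337.7, 221.3, 379.9, 281.6] 1539
side k 0.74 [256.6, 134.9, 330.1, 182.6]
```

View pics/keep.png

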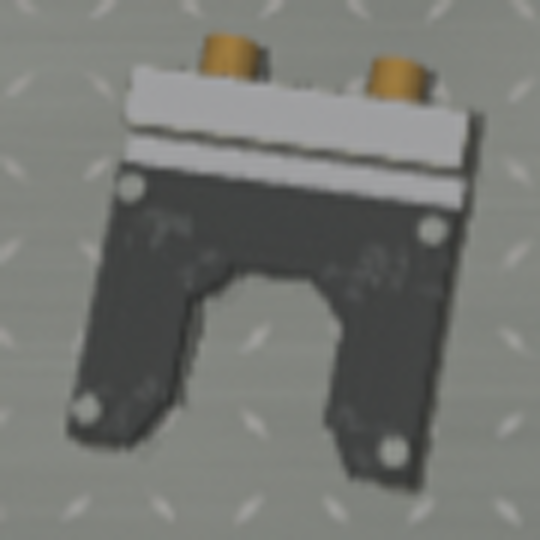

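View pics/bar.png

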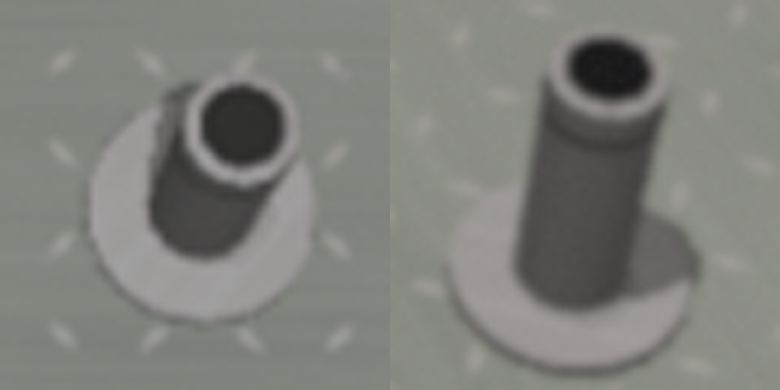

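Run:
```python
from h import *
from scipy.optimize import least_squares
cr=lambda p,s,o:np.array([o[0]+(p[0]+.5)/s-.5,o[1]+(p[1]+.5)/s-.5])
K=lambda x,y:cr((x,y),6,(125,120))
z=.022
for n,p in dict(FL=(68,437),FR=(418,490),sFL=(87,408),sFR=(395,453),sBL=(131,187),sBR=(433,231),end=(275,272),wl=(190,350),wr=(336,370),edgeL=(100,270),edgeR=(443,350)).items():
    print(n,at_z("top",K(*p),z).round(4))
t=cr((242,127),6.5,(300,140)); f=cr((202,210),6.5,(300,140))
print("rim",at_z("top",t,.1),"fl",at_z("top",f,.006))
s=cr((217,79),6,(330,220)); print("rim side",at_z("side",s,.1))
# fl side: fit from edge points
e=[(57,250),(75,305),(110,345),(185,372),(250,355),(297,305),(308,270)]
P=np.array([at_z("side",cr(p,6,(330,220)),.006) for p in e])
g=least_squares(lambda v:np.hypot(P[:,0]-v[0],P[:,1]-v[1])-.038,[.62,-.165]);print("fl side",g.x,g.fun.round(4))
e=[(88,210),(100,260),(140,303),(205,323),(270,298),(305,255),(317,210)]
P=np.array([at_z("top",cr(p,6.5,(300,140)),.006) for p in e])
g=least_squares(lambda v:np.hypot(P[:,0]-v[0],P[:,1]-v[1])-.038,[.62,-.165]);print("fl top",g.x,g.fun.round(4))
```

```text
FL [0.567  0.2352 0.022 ]
FR [0.5494 0.1141 0.022 ]
sFL [0.5773 0.2293 0.022 ]
sFR [0.5623 0.1224 0.022 ]
sBL [0.6568 0.2184 0.022 ]
sBR [0.6417 0.1122 0.022 ]
end [0.6264 0.1666 0.022 ]
wl [0.5982 0.1948 0.022 ]
wr [0.5915 0.1439 0.022 ]
edgeL [0.6266 0.2276 0.022 ]
edgeR [0.599  0.1072 0.022 ]
rim [ 0.61931729 -0.17028978  0.1       ] fl [ 0.61881894 -0.17061594  0.006     ]
rim side [ 0.61868939 -0.16864785  0.1       ]
fl side [ 0.62102119 -0.16683041] [ 0.0013 -0.0007  0.0005  0.0012 -0.0009 -0.0007  0.0022]
fl top [ 0.61965497 -0.17030963] [-0.0009 -0.0001  0.0002  0.0007 -0.0006 -0.0007  0.0001]
```

>>> arm_command([
  {"rz": -7.3,"gripper": 80},
  {"rz": -7.3},
  {"tx": -24,"ty": -34.3},
  {"tx": -24,"ty": -34.3},
  {"tx": -24,"ty": -34.3},
  {"tx": -24,"ty": -34.3},
  {"tx": -24,"ty": -34.3},
  {"tx": -24,"ty": -34.3},
  {"tx": -24,"ty": -34.3},
  {"tx": -24,"ty": -34.3},
], grip_force=60)

```text
schema error: expected keys rx, ry, rz, tx, ty, tz, gripper
```

>>> arm_command([
  {"tx": -24,"ty": -34.3},
  {"tx": -24,"ty": -34.3},
  {"tx": -24,"ty": -34.3},
  {"tx": -24,"ty": -34.3},
  {"tx": -24,"ty": -34.3},
  {"tx": -24,"ty": -34.3},
  {"tx": -24,"ty": -34.3},
  {"tx": -24,"ty": -34.3},
  {"tx": -24,"ty": -34.3},
  {"tx": -24,"ty": -34.3},
])

```text
schema error: expected keys rx, ry, rz, tx, ty, tz, gripper
```

```bash
cat > go.py <<'E'
import sys
from h import *
s=robot.read_state(); R=np.array(s["tcp_rot"]); p=np.array(s["tcp_pos"])
print(s["time_s"],p.round(4),"y-axis yaw",np.degrees(np.arctan2(R[1,1],R[0,1])).round(2),"w",s["width"],s["grip_force"],np.round(s["wrist_force"],1))
if len(sys.argv)>1: print("tool shift mm",(R.T@(np.array(eval(sys.argv[1]))-p)*1000).round(1))
E
python3 go.py "[.6195,-.1695,.045]"
python3 - <<'E'
from h import *
im=cv2.imread("pics/side0.png")
a=np.radians(-7.9);kx=np.array([np.cos(a),np.sin(a),0]);ky=np.array([-np.sin(a),np.cos(a),0]);o=np.array([.604,.169,0])
Q=[(-45,60,22),(-45,-60,22),(66,-60,30),(66,60,30),(22,0,22),(-15,27,22),(-15,-27,22),(0,0,0)]
L=cv2.resize(im[125:190,250:335],None,fx=6,fy=6,interpolation=cv2.INTER_CUBIC)
for q in Q:
    c=proj("side",o+kx*q[0]/1e3+ky*q[1]/1e3+np.array([0,0,q[2]/1e3]))[0]
    cv2.circle(L,(int((c[0]-250+.5)*6),int((c[1]-125+.5)*6)),4,(0,0,255),-1)
cv2.imwrite("pics/kside.png",L)
E
```

```text
0.7 [0.2392 0.5774 0.2313] y-axis yaw 67.49 w 0.08517704115663342 0.0 [-0.7 -0.4 -0.3]
tool shift mm [-637.2 -544.5  186.3]
```

View pics/kside.png

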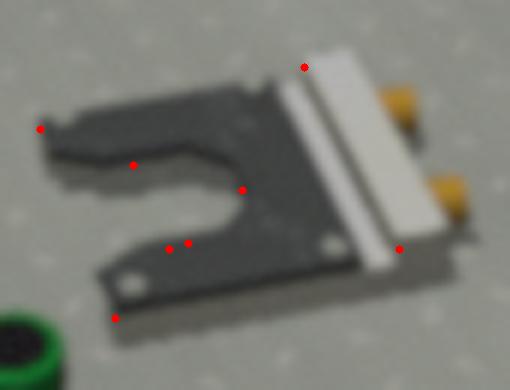

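The projected keeper points (red) land on the plate corners, the slot end and the block edge in the side view, so seat (0.604, 0.169) with a yaw of -7.9° holds. The moves were refused because every key is needed in each row.

>>> arm_command([
  {"rx": 0,"ry": 0,"rz": -7.3,"tx": 0,"ty": 0,"tz": 0,"gripper": 80},
  {"rx": 0,"ry": 0,"rz": -7.3,"tx": 0,"ty": 0,"tz": 0,"gripper": 80},
  {"rx": 0,"ry": 0,"rz": 0,"tx": -24,"ty": -34.3,"tz": 0,"gripper": 80},
  {"rx": 0,"ry": 0,"rz": 0,"tx": -24,"ty": -34.3,"tz": 0,"gripper": 80},
  {"rx": 0,"ry": 0,"rz": 0,"tx": -24,"ty": -34.3,"tz": 0,"gripper": 80},
  {"rx": 0,"ry": 0,"rz": 0,"tx": -24,"ty": -34.3,"tz": 0,"gripper": 80},
  {"rx": 0,"ry": 0,"rz": 0,"tx": -24,"ty": -34.3,"tz": 0,"gripper": 80},
  {"rx": 0,"ry": 0,"rz": 0,"tx": -24,"ty": -34.3,"tz": 0,"gripper": 80},
  {"rx": 0,"ry": 0,"rz": 0,"tx": -24,"ty": -34.3,"tz": 0,"gripper": 80},
  {"rx": 0,"ry": 0,"rz": 0,"tx": -24,"ty": -34.3,"tz": 0,"gripper": 80},
], grip_force=60)

```text
time_s: 1.7
tcp_pos: [0.3922, 0.2777, 0.2315]
tcp_rot: [[-0.991, 0.137, 0.0], [0.137, 0.991, 0.0], [-0.0, 0.0, -1.0]]
wrist_force: [0.9, 0.4, -0.9]
width: 0.08
grip_force: 0.0
```

>>> arm_command([
  {"rx": 0,"ry": 0,"rz": 0,"tx": -24,"ty": -34.3,"tz": 0,"gripper": 80},
  {"rx": 0,"ry": 0,"rz": 0,"tx": -24,"ty": -34.3,"tz": 0,"gripper": 80},
  {"rx": 0,"ry": 0,"rz": 0,"tx": -24,"ty": -34.3,"tz": 0,"gripper": 80},
  {"rx": 0,"ry": 0,"rz": 0,"tx": -24,"ty": -34.3,"tz": 0,"gripper": 80},
  {"rx": 0,"ry": 0,"rz": 0,"tx": -24,"ty": -34.3,"tz": 0,"gripper": 80},
  {"rx": 0,"ry": 0,"rz": 0,"tx": -24,"ty": -34.3,"tz": 0,"gripper": 80},
  {"rx": 0,"ry": 0,"rz": 0,"tx": -24,"ty": -34.3,"tz": 0,"gripper": 80},
  {"rx": 0,"ry": 0,"rz": 0,"tx": -24,"ty": -34.3,"tz": 0,"gripper": 80},
  {"rx": 0,"ry": 0,"rz": 0,"tx": -24,"ty": -34.3,"tz": 0,"gripper": 80},
  {"rx": 0,"ry": 0,"rz": 0,"tx": -24,"ty": -34.3,"tz": 0,"gripper": 80},
])

```text
time_s: 2.7
tcp_pos: [0.5828, -0.0953, 0.2314]
tcp_rot: [[-0.99, 0.138, 0.0], [0.138, 0.99, -0.0], [-0.0, 0.0, -1.0]]
wrist_force: [-0.6, 0.1, 0.8]
width: 0.0801
grip_force: 0.0
```

```bash
python3 go.py "[.6195,-.1695,.045]"
```

```text
2.7 [ 0.5828 -0.0953  0.2314] y-axis yaw 82.08 w 0.08013335743493818 0.0 [-0.6  0.1  0.8]
tool shift mm [-46.5 -68.4 186.4]
```

>>> arm_command([
  {"rx": 0,"ry": 0,"rz": 0,"tx": -24,"ty": -35,"tz": 0,"gripper": 80},
  {"rx": 0,"ry": 0,"rz": 0,"tx": -23.3,"ty": -34.5,"tz": 0,"gripper": 80},
  {"rx": 0,"ry": 0,"rz": 0,"tx": 0,"ty": 0,"tz": 25,"gripper": 80},
  {"rx": 0,"ry": 0,"rz": 0,"tx": 0,"ty": 0,"tz": 25,"gripper": 80},
  {"rx": 0,"ry": 0,"rz": 0,"tx": 0,"ty": 0,"tz": 0,"gripper": 80},
])

```text
time_s: 3.2
tcp_pos: [0.6178, -0.1686, 0.1782]
tcp_rot: [[-0.99, 0.138, -0.005], [0.138, 0.99, 0.002], [0.005, 0.001, -1.0]]
wrist_force: [-0.6, 0.1, -0.1]
width: 0.0802
grip_force: 0.0
```

```bash
python3 go.py "[.6195,-.1695,.045]"
```

```text
3.2 [ 0.6178 -0.1686  0.1782] y-axis yaw 82.06 w 0.08017633931455963 0.0 [-0.6  0.1 -0.1]
tool shift mm [ -2.6  -0.8 133.2]
```

>>> arm_command([
  {"rx": 0,"ry": 0,"rz": 0,"tx": -1,"ty": -0.5,"tz": 25,"gripper": 80},
  {"rx": 0,"ry": 0,"rz": 0,"tx": 0,"ty": 0,"tz": 25,"gripper": 80},
  {"rx": 0,"ry": 0,"rz": 0,"tx": 0,"ty": 0,"tz": 25,"gripper": 80},
  {"rx": 0,"ry": 0,"rz": 0,"tx": 0,"ty": 0,"tz": 25,"gripper": 80},
  {"rx": 0,"ry": 0,"rz": 0,"tx": 0,"ty": 0,"tz": 20,"gripper": 80},
  {"rx": 0,"ry": 0,"rz": 0,"tx": 0,"ty": 0,"tz": 11,"gripper": 80},
  {"rx": 0,"ry": 0,"rz": 0,"tx": 0,"ty": 0,"tz": 0,"gripper": 80},
  {"rx": 0,"ry": 0,"rz": 0,"tx": 0,"ty": 0,"tz": 0,"gripper": 80},
])

```text
time_s: 4.0
tcp_pos: [0.6211, -0.1697, 0.0514]
tcp_rot: [[-0.991, 0.137, 0.001], [0.137, 0.991, -0.0], [-0.001, -0.0, -1.0]]
wrist_force: [0.4, 0.1, 0.3]
width: 0.0803
grip_force: 0.0
```

```bash
python3 go.py "[.6195,-.1695,.045]"
```

```text
4.0 [ 0.6211 -0.1697  0.0514] y-axis yaw 82.1 w 0.08027788830329748 0.0 [0.4 0.1 0.3]
tool shift mm [ 1.6 -0.1  6.4]
```

>>> arm_command([
  {"rx": 0,"ry": 0,"rz": 0,"tx": 1.5,"ty": 0,"tz": 8,"gripper": 80},
  {"rx": 0,"ry": 0,"rz": 0,"tx": 0,"ty": 0,"tz": 0,"gripper": 20},
  {"rx": 0,"ry": 0,"rz": 0,"tx": 0,"ty": 0,"tz": 0,"gripper": 20},
  {"rx": 0,"ry": 0,"rz": 0,"tx": 0,"ty": 0,"tz": 0,"gripper": 20},
  {"rx": 0,"ry": 0,"rz": 0,"tx": 0,"ty": 0,"tz": 0,"gripper": 20},
  {"rx": 0,"ry": 0,"rz": 0,"tx": 0,"ty": 0,"tz": 0,"gripper": 20},
  {"rx": 0,"ry": 0,"rz": 0,"tx": 0,"ty": 0,"tz": 0,"gripper": 20},
  {"rx": 0,"ry": 0,"rz": 0,"tx": 0,"ty": 0,"tz": 0,"gripper": 20},
], grip_force=60)

```text
time_s: 4.8
tcp_pos: [0.6191, -0.1693, 0.0427]
tcp_rot: [[-0.991, 0.137, 0.0], [0.137, 0.991, -0.0], [-0.0, -0.0, -1.0]]
wrist_force: [-2.1, 0.8, 5.5]
width: 0.0346
grip_force: 59.3
```

```bash
python3 go.py "[.6195,-.1695,.045]"
```

```text
4.8 [ 0.6191 -0.1693  0.0427] y-axis yaw 82.1 w 0.03460588624122317 59.286877512931824 [-2.1  0.8  5.5]
tool shift mm [-0.5 -0.1 -2.3]
```

>>> arm_command([
  {"rx": 0,"ry": 0,"rz": 0,"tx": 0,"ty": 0,"tz": -10,"gripper": 20},
  {"rx": 0,"ry": 0,"rz": 0,"tx": 0,"ty": 0,"tz": -20,"gripper": 20},
  {"rx": 0,"ry": 0,"rz": 0,"tx": 0,"ty": 0,"tz": -25,"gripper": 20},
  {"rx": 0,"ry": 0,"rz": 0,"tx": 0,"ty": 0,"tz": -25,"gripper": 20},
  {"rx": 0,"ry": 0,"rz": 0,"tx": 0,"ty": 0,"tz": -25,"gripper": 20},
  {"rx": 0,"ry": 0,"rz": 0,"tx": 0,"ty": 0,"tz": -20,"gripper": 20},
  {"rx": 0,"ry": 0,"rz": 0,"tx": 0,"ty": 0,"tz": -5,"gripper": 20},
  {"rx": 0,"ry": 0,"rz": 0,"tx": 0,"ty": 0,"tz": 0,"gripper": 20},
])

```text
time_s: 5.6
tcp_pos: [0.6191, -0.1694, 0.1729]
tcp_rot: [[-0.99, 0.138, 0.001], [0.138, 0.99, -0.0], [-0.001, -0.0, -1.0]]
wrist_force: [-0.6, -0.4, -4.0]
width: 0.0343
grip_force: 59.9
```

```bash
python3 go.py "[.495,.184,.1727]"; python3 -c "
from h import *
im=robot.get_image('side')[:,:,::-1]
cv2.imwrite('pics/lift.png',cv2.resize(im[130:300,260:430],(510,510)))"
```

```text
5.6 [ 0.6191 -0.1694  0.1729] y-axis yaw 82.09 w 0.03434372007801711 59.945263266563416 [-0.6 -0.4 -4. ]
tool shift mm [ 1.715e+02  3.330e+02 -1.000e-01]
```

View pics/lift.png

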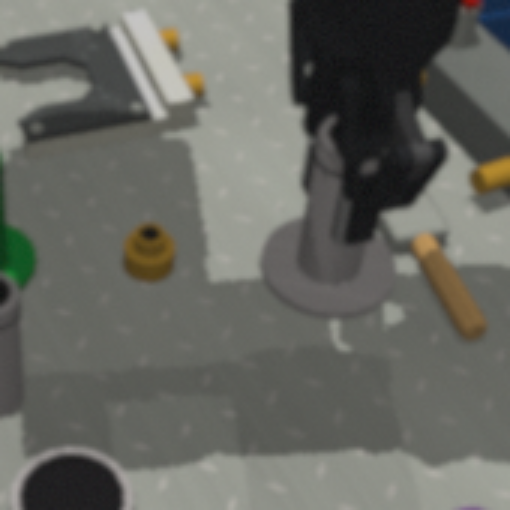

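The barrel hangs upright in the fingers with its flange at about (330,265) of the crop, so the grasp is good. Next I carry it to the slot mouth.

>>> arm_command([
  {"rx": 0,"ry": 0,"rz": 0,"tx": 5,"ty": 10,"tz": 0,"gripper": 20},
  {"rx": 0,"ry": 0,"rz": 0,"tx": 14,"ty": 28,"tz": 0,"gripper": 20},
  {"rx": 0,"ry": 0,"rz": 0,"tx": 15,"ty": 30,"tz": 0,"gripper": 20},
  {"rx": 0,"ry": 0,"rz": 0,"tx": 15,"ty": 30,"tz": 0,"gripper": 20},
  {"rx": 0,"ry": 0,"rz": 0,"tx": 15,"ty": 30,"tz": 0,"gripper": 20},
  {"rx": 0,"ry": 0,"rz": 0,"tx": 15,"ty": 30,"tz": 0,"gripper": 20},
  {"rx": 0,"ry": 0,"rz": 0,"tx": 15,"ty": 30,"tz": 0,"gripper": 20},
  {"rx": 0,"ry": 0,"rz": 0,"tx": 15,"ty": 30,"tz": 0,"gripper": 20},
  {"rx": 0,"ry": 0,"rz": 0,"tx": 15,"ty": 30,"tz": 0,"gripper": 20},
  {"rx": 0,"ry": 0,"rz": 0,"tx": 15,"ty": 30,"tz": 0,"gripper": 20},
])

```text
time_s: 6.65
tcp_pos: [0.5177, 0.1268, 0.1713]
tcp_rot: [[-0.991, 0.137, -0.002], [0.137, 0.991, -0.0], [0.002, -0.0, -1.0]]
wrist_force: [0.5, -0.5, -2.6]
width: 0.0349
grip_force: 60.2
```

>>> arm_command([
  {"rx": 0,"ry": 0,"rz": 0,"tx": 15,"ty": 28,"tz": 0,"gripper": 20},
  {"rx": 0,"ry": 0,"rz": 0,"tx": 12,"ty": 20,"tz": 0,"gripper": 20},
  {"rx": 0,"ry": 0,"rz": 0,"tx": 5.5,"ty": 7,"tz": 0,"gripper": 20},
  {"rx": 0,"ry": 0,"rz": 0,"tx": 0,"ty": 0,"tz": 0,"gripper": 20},
  {"rx": 0,"ry": 0,"rz": 0,"tx": 0,"ty": 0,"tz": 0,"gripper": 20},
])

```text
time_s: 7.15
tcp_pos: [0.4948, 0.1836, 0.1719]
tcp_rot: [[-0.991, 0.137, -0.0], [0.137, 0.991, -0.0], [0.0, -0.0, -1.0]]
wrist_force: [-0.4, -0.8, -2.9]
width: 0.0347
grip_force: 60.3
```

```bash
python3 go.py "[.495,.184,.0457]"
```

```text
7.15 [0.4948 0.1836 0.1719] y-axis yaw 82.1 w 0.03468426871881239 60.26862859725952 [-0.4 -0.8 -2.9]
tool shift mm [ -0.2   0.5 126.2]
```

>>> arm_command([
  {"rx": 0,"ry": 0,"rz": 0,"tx": 0,"ty": 0.5,"tz": 15,"gripper": 20},
  {"rx": 0,"ry": 0,"rz": 0,"tx": 0,"ty": 0,"tz": 25,"gripper": 20},
  {"rx": 0,"ry": 0,"rz": 0,"tx": 0,"ty": 0,"tz": 25,"gripper": 20},
  {"rx": 0,"ry": 0,"rz": 0,"tx": 0,"ty": 0,"tz": 25,"gripper": 20},
  {"rx": 0,"ry": 0,"rz": 0,"tx": 0,"ty": 0,"tz": 20,"gripper": 20},
  {"rx": 0,"ry": 0,"rz": 0,"tx": 0,"ty": 0,"tz": 12,"gripper": 20},
  {"rx": 0,"ry": 0,"rz": 0,"tx": 0,"ty": 0,"tz": 3,"gripper": 20},
  {"rx": 0,"ry": 0,"rz": 0,"tx": 0,"ty": 0,"tz": 0,"gripper": 20},
  {"rx": 0,"ry": 0,"rz": 0,"tx": 0,"ty": 0,"tz": 0,"gripper": 20},
])

```text
time_s: 8.05
tcp_pos: [0.4956, 0.1846, 0.0481]
tcp_rot: [[-0.99, 0.138, 0.001], [0.138, 0.99, 0.0], [-0.001, 0.0, -1.0]]
wrist_force: [-0.0, -0.6, -3.4]
width: 0.0349
grip_force: 60.3
```

```bash
python3 go.py "[.6060,.1687,.0457]"; python3 -c "
from h import *
for c,b in(('top',(100,110)),('side',(210,100))):
    im=robot.get_image(c)[:,:,::-1]
    cv2.imwrite(f'pics/pre_{c}.png',im[b[1]:b[1]+130,b[0]:b[0]+130])
a=[cv2.resize(cv2.imread(f'pics/pre_{c}.png'),(400,400),interpolation=cv2.INTER_CUBIC) for c in('top','side')]
cv2.imwrite('pics/pre.png',np.hstack(a))"
```

```text
8.05 [0.4956 0.1846 0.0481] y-axis yaw 82.08 w 0.034886636131798855 60.26833891868591 [-0.  -0.6 -3.4]
tool shift mm [-111.6   -0.5    2.5]
```

View pics/pre.png

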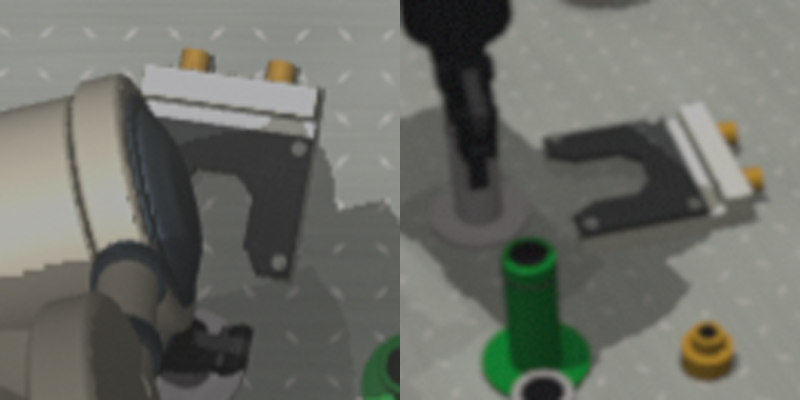

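The barrel stands upright in front of the mouth, in line with the slot in both views and about 5 mm above the table. I lower it 3 mm and slide it in.

>>> arm_command([
  {"rx": 0,"ry": 0,"rz": 0,"tx": 0,"ty": -0.5,"tz": 3,"gripper": 20},
  {"rx": 0,"ry": 0,"rz": 0,"tx": -8,"ty": 0,"tz": 0,"gripper": 20},
  {"rx": 0,"ry": 0,"rz": 0,"tx": -12,"ty": 0,"tz": 0,"gripper": 20},
  {"rx": 0,"ry": 0,"rz": 0,"tx": -12,"ty": 0,"tz": 0,"gripper": 20},
  {"rx": 0,"ry": 0,"rz": 0,"tx": -12,"ty": 0,"tz": 0,"gripper": 20},
  {"rx": 0,"ry": 0,"rz": 0,"tx": -10,"ty": 0,"tz": 0,"gripper": 20},
  {"rx": 0,"ry": 0,"rz": 0,"tx": -6,"ty": 0,"tz": 0,"gripper": 20},
  {"rx": 0,"ry": 0,"rz": 0,"tx": 0,"ty": 0,"tz": 0,"gripper": 20},
  {"rx": 0,"ry": 0,"rz": 0,"tx": 0,"ty": 0,"tz": 0,"gripper": 20},
])

```text
time_s: 9.05
tcp_pos: [0.5539, 0.1758, 0.0441]
tcp_rot: [[-0.99, 0.138, -0.001], [0.138, 0.99, -0.0], [0.001, -0.0, -1.0]]
wrist_force: [-0.2, 1.3, -2.3]
width: 0.0347
grip_force: 60.3
```

```bash
python3 go.py "[.6060,.1687,.0457]"
```

```text
9.05 [0.5539 0.1758 0.0441] y-axis yaw 82.09 w 0.03471714884796992 60.26917576789856 [-0.2  1.3 -2.3]
tool shift mm [-52.6   0.1  -1.6]
```

>>> arm_command([
  {"rx": 0,"ry": 0,"rz": 0,"tx": 0,"ty": 0,"tz": -1,"gripper": 20},
  {"rx": 0,"ry": 0,"rz": 0,"tx": -8,"ty": 0,"tz": 0,"gripper": 20},
  {"rx": 0,"ry": 0,"rz": 0,"tx": -10,"ty": 0,"tz": 0,"gripper": 20},
  {"rx": 0,"ry": 0,"rz": 0,"tx": -10,"ty": 0,"tz": 0,"gripper": 20},
  {"rx": 0,"ry": 0,"rz": 0,"tx": -10,"ty": 0,"tz": 0,"gripper": 20},
  {"rx": 0,"ry": 0,"rz": 0,"tx": -6,"ty": 0,"tz": 0,"gripper": 20},
  {"rx": 0,"ry": 0,"rz": 0,"tx": -3,"ty": 0,"tz": 0,"gripper": 20},
  {"rx": 0,"ry": 0,"rz": 0,"tx": 0,"ty": 0,"tz": 0,"gripper": 20},
  {"rx": 0,"ry": 0,"rz": 0,"tx": 0,"ty": 0,"tz": 0,"gripper": 20},
])

```text
time_s: 9.95
tcp_pos: [0.6005, 0.1694, 0.0452]
tcp_rot: [[-0.991, 0.137, -0.0], [0.137, 0.991, -0.0], [0.0, -0.0, -1.0]]
wrist_force: [0.4, 0.5, -3.6]
width: 0.0346
grip_force: 60.3
```

```bash
python3 go.py "[.6060,.1687,.0427]"
```

```text
9.95 [0.6005 0.1694 0.0452] y-axis yaw 82.1 w 0.03459815309361522 60.26896119117737 [ 0.4  0.5 -3.6]
tool shift mm [-5.6  0.1  2.5]
```

>>> arm_command([
  {"rx": 0,"ry": 0,"rz": 0,"tx": -1.5,"ty": 0,"tz": 0,"gripper": 20},
  {"rx": 0,"ry": 0,"rz": 0,"tx": -1.5,"ty": 0,"tz": 0,"gripper": 20},
  {"rx": 0,"ry": 0,"rz": 0,"tx": -1.5,"ty": 0,"tz": 0,"gripper": 20},
  {"rx": 0,"ry": 0,"rz": 0,"tx": -1,"ty": 0,"tz": 0,"gripper": 20},
  {"rx": 0,"ry": 0,"rz": 0,"tx": 0,"ty": 0,"tz": 0,"gripper": 20},
])

```text
time_s: 10.45
tcp_pos: [0.6065, 0.1686, 0.0453]
tcp_rot: [[-0.99, 0.138, 0.0], [0.138, 0.99, 0.0], [-0.0, 0.0, -1.0]]
wrist_force: [-0.5, 0.3, -3.2]
width: 0.0346
grip_force: 60.3
```

>>> arm_command([
  {"rx": 0,"ry": 0,"rz": 0,"tx": -1,"ty": 0,"tz": 0,"gripper": 20},
  {"rx": 0,"ry": 0,"rz": 0,"tx": 0,"ty": 0,"tz": 0,"gripper": 20},
  {"rx": 0,"ry": 0,"rz": 0,"tx": 0,"ty": 0,"tz": 0,"gripper": 20},
])

```text
time_s: 10.75
tcp_pos: [0.6073, 0.1685, 0.0453]
tcp_rot: [[-0.99, 0.138, -0.0], [0.138, 0.99, -0.0], [0.0, -0.0, -1.0]]
wrist_force: [-0.0, -0.2, -3.5]
width: 0.0349
grip_force: 60.3
```

>>> arm_command([
  {"rx": 0,"ry": 0,"rz": 0,"tx": -1,"ty": 0,"tz": 0,"gripper": 20},
  {"rx": 0,"ry": 0,"rz": 0,"tx": 0,"ty": 0,"tz": 0,"gripper": 20},
])

```text
time_s: 10.95
tcp_pos: [0.6082, 0.1684, 0.0452]
tcp_rot: [[-0.99, 0.138, -0.0], [0.138, 0.99, 0.0], [0.0, -0.0, -1.0]]
wrist_force: [-1.3, -0.1, -3.3]
width: 0.0351
grip_force: 60.3
```

>>> arm_command([
  {"rx": 0,"ry": 0,"rz": 0,"tx": -1,"ty": 0,"tz": 0,"gripper": 20},
  {"rx": 0,"ry": 0,"rz": 0,"tx": 0,"ty": 0,"tz": 0,"gripper": 20},
])

```text
time_s: 11.15
tcp_pos: [0.6085, 0.1683, 0.0451]
tcp_rot: [[-0.99, 0.138, -0.002], [0.138, 0.99, -0.0], [0.002, -0.0, -1.0]]
wrist_force: [-5.0, 1.8, 0.1]
width: 0.0349
grip_force: 60.4
```

>>> arm_command([
  {"rx": 0,"ry": 0,"rz": 0,"tx": -1,"ty": 0,"tz": 0,"gripper": 20},
  {"rx": 0,"ry": 0,"rz": 0,"tx": 0,"ty": 0,"tz": 0,"gripper": 20},
])

```text
time_s: 11.35
tcp_pos: [0.6087, 0.1682, 0.0451]
tcp_rot: [[-0.99, 0.138, -0.003], [0.138, 0.99, -0.0], [0.003, -0.0, -1.0]]
wrist_force: [-9.4, 2.1, 2.3]
width: 0.035
grip_force: 60.6
```

The force along the slot rose at the closed end, where the model puts it. I back off slightly, set the barrel down and let go.

>>> arm_command([
  {"rx": 0,"ry": 0,"rz": 0,"tx": 3,"ty": 0,"tz": 0,"gripper": 20},
  {"rx": 0,"ry": 0,"rz": 0,"tx": 0,"ty": 0,"tz": 1.5,"gripper": 20},
  {"rx": 0,"ry": 0,"rz": 0,"tx": 0,"ty": 0,"tz": 1,"gripper": 20},
  {"rx": 0,"ry": 0,"rz": 0,"tx": 0,"ty": 0,"tz": 0,"gripper": 20},
  {"rx": 0,"ry": 0,"rz": 0,"tx": 0,"ty": 0,"tz": 0,"gripper": 80},
  {"rx": 0,"ry": 0,"rz": 0,"tx": 0,"ty": 0,"tz": 0,"gripper": 80},
  {"rx": 0,"ry": 0,"rz": 0,"tx": 0,"ty": 0,"tz": 0,"gripper": 80},
  {"rx": 0,"ry": 0,"rz": 0,"tx": 0,"ty": 0,"tz": 0,"gripper": 80},
  {"rx": 0,"ry": 0,"rz": 0,"tx": 0,"ty": 0,"tz": 0,"gripper": 80},
])

```text
time_s: 12.25
tcp_pos: [0.6073, 0.1685, 0.0428]
tcp_rot: [[-0.99, 0.138, 0.0], [0.138, 0.99, -0.0], [-0.0, 0.0, -1.0]]
wrist_force: [0.1, -0.7, 0.2]
width: 0.0799
grip_force: 0.0
```

```bash
python3 go.py
```

```text
12.25 [0.6073 0.1685 0.0428] y-axis yaw 82.09 w 0.07989039887685795 0.0 [ 0.1 -0.7  0.2]
```

Up, then away toward the left so the cameras see the seat.

>>> arm_command([
  {"rx": 0,"ry": 0,"rz": 0,"tx": 0,"ty": 0,"tz": -10,"gripper": 80},
  {"rx": 0,"ry": 0,"rz": 0,"tx": 0,"ty": 0,"tz": -20,"gripper": 80},
  {"rx": 0,"ry": 0,"rz": 0,"tx": 0,"ty": 0,"tz": -30,"gripper": 80},
  {"rx": 0,"ry": 0,"rz": 0,"tx": 0,"ty": 0,"tz": -30,"gripper": 80},
  {"rx": 0,"ry": 0,"rz": 0,"tx": 0,"ty": 0,"tz": -30,"gripper": 80},
  {"rx": 0,"ry": 0,"rz": 0,"tx": 0,"ty": 0,"tz": -30,"gripper": 80},
  {"rx": 0,"ry": 0,"rz": 0,"tx": 10,"ty": 25,"tz": -20,"gripper": 80},
  {"rx": 0,"ry": 0,"rz": 0,"tx": 20,"ty": 30,"tz": 0,"gripper": 80},
  {"rx": 0,"ry": 0,"rz": 0,"tx": 20,"ty": 30,"tz": 0,"gripper": 80},
  {"rx": 0,"ry": 0,"rz": 0,"tx": 20,"ty": 30,"tz": 0,"gripper": 80},
])

```text
time_s: 13.25
tcp_pos: [0.5531, 0.2931, 0.2139]
tcp_rot: [[-0.99, 0.138, 0.001], [0.138, 0.99, 0.0], [-0.001, 0.0, -1.0]]
wrist_force: [0.3, -0.5, -0.5]
width: 0.0802
grip_force: 0.0
```

>>> arm_command([
  {"rx": 0,"ry": 0,"rz": 0,"tx": 20,"ty": 30,"tz": 0,"gripper": 80},
  {"rx": 0,"ry": 0,"rz": 0,"tx": 20,"ty": 30,"tz": 0,"gripper": 80},
  {"rx": 0,"ry": 0,"rz": 0,"tx": 20,"ty": 30,"tz": 0,"gripper": 80},
  {"rx": 0,"ry": 0,"rz": 0,"tx": 20,"ty": 30,"tz": 0,"gripper": 80},
  {"rx": 0,"ry": 0,"rz": 0,"tx": 20,"ty": 30,"tz": 0,"gripper": 80},
  {"rx": 0,"ry": 0,"rz": 0,"tx": 20,"ty": 30,"tz": 0,"gripper": 80},
  {"rx": 0,"ry": 0,"rz": 0,"tx": 20,"ty": 30,"tz": 0,"gripper": 80},
  {"rx": 0,"ry": 0,"rz": 0,"tx": 10,"ty": 15,"tz": 0,"gripper": 80},
  {"rx": 0,"ry": 0,"rz": 0,"tx": 0,"ty": 0,"tz": 0,"gripper": 80},
])

```text
time_s: 14.15
tcp_pos: [0.4349, 0.5373, 0.2132]
tcp_rot: [[-0.991, 0.135, 0.0], [0.135, 0.991, 0.001], [-0.0, 0.001, -1.0]]
wrist_force: [0.5, -0.7, -1.0]
width: 0.0798
grip_force: 0.0
```

```bash
python3 go.py
python3 - <<'E'
from h import *
A=[]
for c,b in(('top',(110,100)),('side',(230,80))):
    im=robot.get_image(c)[:,:,::-1]
    cv2.imwrite(f'pics/end_{c}.png',im)
    A.append(cv2.resize(im[b[1]:b[1]+120,b[0]:b[0]+120],(400,400),interpolation=cv2.INTER_CUBIC))
    for t in("barrel_mid","stout","tube"):
        for r in robot.mark_of(c,t)[:4]: print(c,t,round(r["p"],2),at_z(c,r["position"],.05 if t=="barrel_mid" else 0).round(4))
cv2.imwrite('pics/end.png',np.hstack(A))
E
```

```text
14.15 [0.4349 0.5373 0.2132] y-axis yaw 82.23 w 0.07975925410932344 0.0 [ 0.5 -0.7 -1. ]
top barrel_mid 0.93 [0.6068 0.1651 0.05  ]
top barrel_mid 0.76 [ 0.6101 -0.3295  0.05  ]
top barrel_mid 0.56 [0.479  0.0305 0.05  ]
top stout 0.83 [ 0.4361 -0.2251  0.    ]
top tube 0.76 [ 0.446  -0.0866  0.    ]
side barrel_mid 0.95 [0.4815 0.0301 0.05  ]
side barrel_mid 0.93 [ 0.6115 -0.336   0.05  ]
side barrel_mid 0.76 [0.6151 0.1863 0.05  ]
side stout 0.65 [ 0.4403 -0.2294  0.    ]
side tube 0.82 [ 0.4493 -0.0796  0.    ]
```

View pics/end.png

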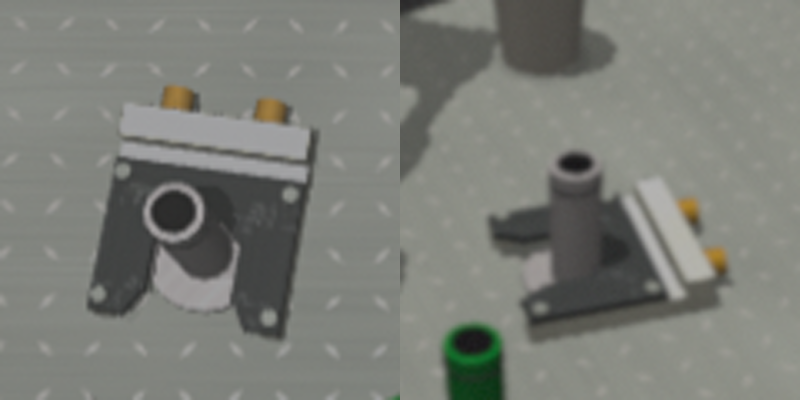

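The barrel stands upright in the slot at the closed end with its flange under the plate (top crop (195,260), side crop (575,220)). The bystanders have not moved.

```bash
python3 -c "
from bench import robot
print(robot.job_done())"
```

```text
the job is handed in; nothing more can be done
None
```

I slid the slim flanged barrel into the keeper slot until it met the closed end, eased it back about 1 mm, set it down upright with its flange under the plate, and let go. The stout barrel and the tube stayed where they were, and I handed the job in at about 14 s; no verdict came back.

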